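# Clamp a plaster mould to the click of the torque wrench

### The arm

A 6-joint arm with a two-finger parallel gripper is mounted at the origin on a cart in front of the work surface, level with it; the furniture and walls round the work are solid. World frame = base frame: x ahead of the robot, y to its left, z up, the work surface at z = 0. Lengths are in m, angles in rad, forces in N, time in s.
With the tool pointing down it reaches from about 0.35 to 0.775 m from the base axis. Payload 5.5 kg.
Tool frame: the origin (TCP) lies where the fingers leave the gripper's body, on its centre line; the fingertips stand 73 mm ahead of it and the grasp point (between the pads) lies 54 mm ahead of it; z points along the fingers, y is the direction in which the jaws open and shut (so a half turn about z gives the same grasp; the last joint's range is limited). The gripper opens to 85 mm and grips with 20 to 120 N. Pads are 22 mm wide; open, the fingers measure 114 mm over their backs; the gripper's body (76 mm by 85 mm) begins 54 mm behind the grasp point. The pads swing forward as they close: fully open they stand 13 mm farther back than shut.
Start: joints at [-1.463, 0.313, 0.046, 1.304, 0, 1.431], TCP at [0.141, -0.557, 0.304] pointing down, gripper open.
Joint ranges: [-2.76, 2.76], [-0.86, 1.69], [-1.03, 1.26], [-2.2, 2.34], [-1.47, 1.5], [-3.14, 3.14]. Speed limits (rad/s): [2.57, 2.57, 3.14, 3.14, 3.14, 3.14].

### API

Orientations are given as a unit quaternion [w, x, y, z].
In Python, from workcell import env, read_camera, job, cut_out gives the robot as it stands.
- The arm moves only by the tool servo_tool, never from a script. Its argument "deltas" is a list of rows, each an object of numbers: "dx", "dy", "dz": the shift along the world's x, y, z in mm; "rx", "ry", "rz": the turn, a rotation vector about the world's x, y, z in rad; "fingers": the closure, from -1 (fully open) to 1 (shut). A call has 1 to 8 rows; each row shifts and turns the commanded pose from where the row before left it; what a row does not reach is not made up. A row lasts 1/10 s, in which the tool goes at most 50 mm and 8.59 degrees, less where a joint would pass 70% of its speed; a pose out of reach is approached as far as the arm can. A call is refused whole if a number of a shift passes 50 or a number of a turn 0.15, either way. A call with a gripper value outside its range is refused whole. The fingers move at their own pace and stop on an object; "newtons" is the grip in N (left out, the last holds). Time passes only in rows, so rows that do not move let the fingers close. It gives the time, the measured TCP pose, the force and the opening at its end, in the units of the state.
- env.get_state(): the state, without advancing time (a new reading comes with each control period).
- read_camera(name): name is "scene" or "top" or "wrist"; returns a dict with "img" (480x640x3 uint8, red, green, blue), "intrinsics" (3x3 intrinsics, pixels), "extrinsics" (4x4, takes a point from camera to world coordinates); the wrist camera has in their place "hand_eye" (4x4, takes a point from camera to tool coordinates, whose origin is the TCP and whose axes are the flange's). Camera axes: x right, y down, z forward; pixel columns grow to the right and rows downward; lengths in m; the calibration is good to about 2 mm. A picture is of the moment at which its call begins: read the wrist's pose just before it. There is no depth.
- job.hand_in(): hands the job in, once; it reports no verdict.
Trained networks look in the newest picture that a camera, given by its name, has taken for a name from the list of things; names that differ only in an ending like _2 or _b are one class to them, and where a whole thing is asked for, a point or a joint stands for the part that bears it (a point fixed in the world has none). Each returns a list of dicts, best first, with "confidence" (0 to 1); they miss things now and then, are a little off and sometimes report something else, mostly with a low value. They report only what shows in the picture. A call takes as long as a camera call. They do not tell look-alikes from the thing itself.
- cut_out(target, camera): "region" (480x640 bool, what is visible of it) and "extent" ([left, top, right, bottom] in pixels, round what is visible of it).
The state is a dict: "clock": time; "joint_pos": joint angles; "qvel": joint speeds; "tau": joint torques, N m; "tcp_pos": TCP position; "orientation": TCP orientation; "wrist_force": force on the tool from outside, world axes, zero at the start; "ft_torque": the same for the moment, N m; "finger_gap": finger opening in m.
Only numpy, scipy, OpenCV 4.12 (cv2) and the standard library are available. Lean on these libraries where they do the work, as an engineer would, in place of code of your own. Each camera call takes 0.05 s, during which the arm holds its last target. There are 200 camera calls.

### The job

Push the plaster mould back flat against the fence of the clamp, keeping it centred on its seat under where the strap will lie, then swing the clamp strap over it to its stop. Push the torque-wrench handle clockwise (seen from above) until it breaks over with a click and stop at once, so that the mould is not over-tightened; then swing the handle back over its rest post, leaving the mould clamped. Leave the tubs beside the clamp where they are.

Things in the scene. Friction and masses are not known exactly. Their poses are not given: they have to be found in the camera images.
- clamp_base: dark steel base plate of the mould clamp, bolted to the bench, 200 x 285 x 15 mm. Origin on the axis of the upright stud, at bench height; z up. Its +x points to the fence (away from the robot, give or take its yaw), +y to the left. The plate spans x -135 to +65 mm and y -207 to +77 mm in this frame.
- stud (a point): point on the stud's vertical axis, 138 mm above the bench, about the height of the wrench handle (before tightening). Strap and wrench both swing about this axis. The round wrench head on it is 48 mm across, its top at 149 mm.
- seat (a point): where the centre of the mould's underside belongs: on the base plate (15 mm above the bench), 140 mm to the -y side of the stud. Axes as clamp_base. The fence, a steel wall 120 mm long (along y) and 9 mm thick, rising to 55 mm above the bench, has its near face 40 mm to +x of this point; nothing guides the mould sideways.
- mould: two-part plaster mould, a closed block 80 (x) x 100 (y) x 60 (z) mm, about 0.6 kg, loose on the base plate in front of the fence and 40 to 65 mm short of it. Origin at the centre of its underside; x points to the fence. It slides on the plate when its near face is pushed.
- strap (a joint): swing of the steel clamp strap about the stud, rad: 0 = against its stop, straight over the seat (along the base's -y); positive = swung open, counter-clockwise from above, to the far side. Light friction (about 1 N at the pin); stays where it is left.
- strap_pin (a point): middle of the upright pin on the strap, for pushing the strap round: 105 mm from the stud axis, 16 mm thick (20 mm at its knob), standing from 110 to 152 mm above the bench; this point is at 130 mm. Strap: bar 30 mm wide, from 96 to 110 mm above the bench, 160 mm long from the stud. All this sinks by up to 14 mm as the nut is tightened.
- pad: spring-loaded pressure pad, 32 mm across, under the outer end of the strap, 140 mm from the stud axis; its face is 2 to 6 mm above the top of the mould before tightening. It presses the mould down as the nut is tightened. (The pose given is of its frame on the stud axis, not of the pad's centre.)
- nut (a joint): turn of the clamp nut on the stud, rad; grows as it is tightened (clockwise from above), lowering the strap 15 mm per rad. It turns against about 1.1 N m, from 7 N at the grip, and after 0.15 to 0.4 rad the pad touches and the torque climbs further for about another 0.4 rad until the wrench clicks. It stays where it is left.
- ratchet (a joint): free swing of the wrench on the nut, rad: 0 = pawl engaged, pushing clockwise turns the nut; negative = swung back counter-clockwise from there, freely (about 0.5 N at the grip), down to -1.3. It starts a little back.
- click (a joint): break-over joint of the wrench, on the stud axis, rad: 0 = handle straight with the head; when the torque reaches about 1.5 N m (about 10 N at the grip's middle) it suddenly gives way clockwise to its stop at 0.12 (18 mm at the grip's middle) while the resistance falls by almost half: that is the click. Pushing on past the stop tightens the nut too far: some 20 mm more at the grip is too much. It springs straight again when let go.
- grip_mid (a point): on the axis of the wrench's round level handle, middle of the grip, 150 mm from the stud axis. Grip: 24 mm thick (ribs 25), from 98 to 203 mm from the stud axis; axis 138 mm above the bench, sinking by up to 14 mm as the nut is tightened. The handle points from the stud roughly toward the robot and to the left at the start, and to the left when it clicks.
- shaft_mark (a point): on the axis of the handle's 15 mm thick shaft, 80 mm from the stud axis; comes over rest_top when the handle is at rest.
- rest_top (a point): top of the handle rest: a round rubber-topped post, 24 mm across, 114 mm above the bench, 80 mm from the stud axis in the direction 150 deg counter-clockwise from the base's +x. The handle passes above it without touching.
- tub_right: round pale glaze tub with a white lid, 75 mm across, 72 mm tall; bystander on the right of the clamp; origin at the centre of its underside
- cup_right: low round slip tub with a white lid, 79 mm across, 46 mm tall; bystander far right; origin at the centre of its underside
- tub_left: round glaze tub with a white lid, 75 mm across, 77 mm tall; bystander on the left; origin at the centre of its underside
Mind the look-alikes: they are no part of the job. What is shaped like the mould but orange or yellow is not meant.

How it is judged:
On the way, in this order (a step that is already met when the one before it is completed fails the run):
1. the mould is flat against the fence, on its seat (x of mould in the frame of seat above -0.005 m and y of mould in the frame of seat between -0.02 and 0.02 m and angle between the x axis of mould and the x axis of clamp_base, either way round below 0.08 rad), for 0.2 s.
2. the strap is swung over the mould to its stop (all of step 1 and value of joint strap below 0.06 rad), for 0.2 s.
3. the wrench clicks with the mould under pressure (all of step 2 and contact force between pad and mould above 26 N and value of joint click above 0.08 rad), for 0.04 s.
4. the handle is back over its rest, straight, with the mould still clamped (contact force between pad and mould above 26 N and horizontal distance between shaft_mark and rest_top below 0.025 m and value of joint click below 0.03 rad), for 0.2 s.
At the end, for the whole second after the job is handed in: Mould against the fence (within 5 mm, square within 0.08 rad, 20 mm sideways), strap at its stop (within 0.06 rad), pad pressing the mould with more than 26 N (a click gives about 33 N), handle straight and still, its shaft mark within 25 mm of the rest post's centre seen from above (all of step 2 and all of step 4 and velocity of joint ratchet between -0.05 and 0.05 rad/s); the robot touches nothing.
It fails at once if the mould is over-tightened: the pad presses with more than 43 N (contact force between pad and mould above 43 N).
It fails at once if tub_right is pushed away by more than 30 mm (distance of tub_right from where it was at the start of the episode above 0.03 m).
It fails at once if cup_right is pushed away by more than 30 mm (distance of cup_right from where it was at the start of the episode above 0.03 m).
It fails at once if tub_left is pushed away by more than 30 mm (distance of tub_left from where it was at the start of the episode above 0.03 m).
It also fails if it takes over 70 s, if anything falls off the work surface, if the arm or the gripper's body presses on something with over 40 N, if the wrist force passes 120 N, or if a joint passes its speed limit or range.

## Working session

There is one attempt and no reset: what is moved stays moved. The work goes in short steps, Python scripts to look and compute and a tool call to move; the robot and the scene stay as the last step left them, time stands still between calls to the robot, and variables do not carry over. Pictures are saved under pics/ and viewed, about 8 in all and at most 12, crops included, and the job is handed in when it is done.

Besides the shell and the picture viewer there is one more tool, called after ">>>" by a JSON object that holds its "api" and its "payload", one argument or row to a line. servo_tool: Moves the arm, as the interface text tells. Its arguments: {"type":"object","properties":{"deltas":{"type":"array"},"newtons":{"type":"number"}},"required":["deltas"]}

```bash
mkdir -p pics; ls; python3 - <<'E'
from workcell import env, read_camera, job, cut_out
import cv2,numpy as np
s=env.get_state(); print(s)
for c in ["scene","top"]:
    r=read_camera(c); cv2.imwrite(f"pics/{c}0.png",r["img"][:,:,::-1]); print(c,r["intrinsics"].tolist(),np.round(r["extrinsics"],4).tolist())
    for n in ["clamp_base","mould","strap","strap_pin","grip_mid","rest_top","stud","tub_right","cup_right","tub_left"]:
        try:
            for d in cut_out(n,c)[:3]: 
                m=d["region"]; ys,xs=np.nonzero(m); print(n,round(d["confidence"],2),d["extent"],round(xs.mean(),1),round(ys.mean(),1),len(xs))
        except Exception as e: print(n,e)
E
```

```text
pics
{'clock': 0.0, 'joint_pos': array([-1.46257786e+00,  3.14004171e-01,  4.49863300e-02,  1.30358104e+00,
        4.41956246e-06,  1.43121635e+00]), 'qvel': array([ 0.00130683, -0.00112596, -0.00086485,  0.00017245,  0.00028869,
       -0.00023785]), 'tau': array([ 2.82686888e-04, -4.80630255e+01,  2.98530650e+01,  1.93366909e-02,
       -5.67388525e-06, -9.54896194e-06]), 'tcp_pos': array([ 0.14099291, -0.55706489,  0.3030096 ]), 'orientation': array([-9.01132965e-04,  9.92333903e-01,  1.23582416e-01,  1.63416528e-05]), 'wrist_force': array([ 0.0809736 ,  0.16778521, -0.00836688]), 'ft_torque': array([ 0.00073201, -0.06022632, -0.00441736]), 'finger_gap': 0.08519453844291125}
scene [[614.08711262086, 0.0, 327.26510954452283], [0.0, 614.08711262086, 242.14539635690616], [0.0, 0.0, 1.0]] [[-0.906, -0.236, 0.3515, 0.1445], [-0.423, 0.4726, -0.7731, 1.0746], [0.0163, -0.8491, -0.528, 0.8212], [0.0, 0.0, 0.0, 1.0]]
clamp_base 0.66 [309.0, 194.9, 426.0, 304.4] 365.2 258.3 6056
clamp_base 0.6 [363.4, 212.3, 409.5, 255.6] 390.1 228.5 1022
mould 0.73 [298.1, 178.6, 339.8, 208.8] 317.4 192.
[... 1010 characters left out ...]
mp_base 0.97 [321.1, 200.6, 455.2, 341.7] 383.6 267.2 9570
mould 0.85 [403.0, 253.4, 451.1, 290.9] 426.9 271.4 1731
mould 0.82 [251.3, 270.0, 307.0, 314.4] 278.9 291.4 1678
mould 0.6 [451.6, 132.5, 507.9, 188.5] 480.0 161.0 1868
strap 0.76 [371.9, 201.6, 424.6, 247.4] 397.3 224.2 838
strap_pin 0.77 [371.1, 201.7, 420.7, 248.0] 397.6 223.8 817
grip_mid 0.92 [323.7, 267.0, 360.8, 338.6] 338.4 307.4 711
rest_top 0.64 [320.4, 199.3, 455.6, 342.3] 383.1 267.1 9839
stud 0.7 [321.7, 199.4, 454.1, 339.8] 383.4 267.2 9530
tub_right 0.83 [482.5, 253.3, 523.7, 287.3] 503.8 269.7 1023
cup_right 0.76 [492.3, 209.8, 533.8, 241.6] 511.4 224.7 1016
tub_left 0.71 [148.7, 256.0, 190.8, 286.4] 169.1 272.2 1009
```

```bash
python3 - <<'E'
import cv2
a=cv2.imread("pics/top0.png")[180:360,300:540]; cv2.imwrite("pics/topc.png",cv2.resize(a,None,fx=3.33,fy=3.33,interpolation=cv2.INTER_CUBIC))
a=cv2.imread("pics/scene0.png")[150:330,230:470]; cv2.imwrite("pics/scenec.png",cv2.resize(a,None,fx=3.33,fy=3.33,interpolation=cv2.INTER_CUBIC))
E
```

```text
(no output)
```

View pics/topc.png

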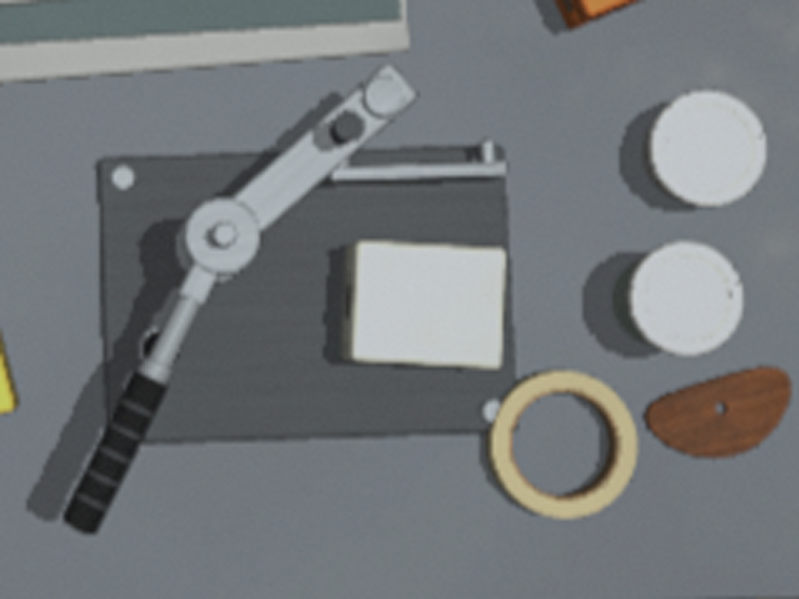

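View pics/scenec.png

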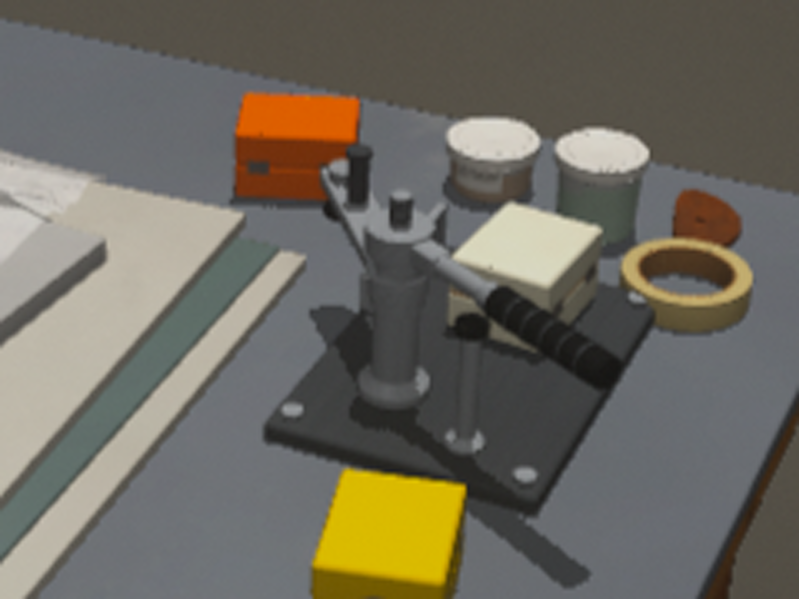

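The top view shows the mould's top corners at crop (357,242), (505,249), (501,367) and (351,360). It also shows the wrench head at (222,237), the pin at (347,127), the grip from (150,375) to (82,525), and the fence at v≈175. I'll convert these pixels to world positions next.

```bash
cat > h.py <<'E'
import numpy as np,cv2
from workcell import env, read_camera, job, cut_out
def ray(r,u,v,z):
    K=np.array(r["intrinsics"]);E=np.array(r["extrinsics"])
    d=E[:3,:3]@np.linalg.solve(K,[u,v,1]); o=E[:3,3]
    return (o+d*(z-o[2])/d[2])[:2]
def proj(r,p):
    K=np.array(r["intrinsics"]);E=np.array(r["extrinsics"])
    c=E[:3,:3].T@(np.asarray(p)-E[:3,3]); q=K@c; return q[:2]/q[2]
E
python3 - <<'E'
from h import *
r=read_camera("top")
C=lambda u,v,z:ray(r,300+u/3.33-.3,180+v/3.33-.3,z)
P=dict(head=(222,237,.149),pin=(347,127,.152),padEnd=(385,92,.112),gripEnd=(82,525,.138),gripStart=(152,375,.138),fl=(335,180,.055),fr=(505,175,.055),
 m0=(357,242,.075),m1=(505,249,.075),m2=(501,367,.075),m3=(351,360,.075),TL=(97,158,.015),BL=(107,441,.015),BR=(515,432,.015),tape=(564,444,.02),tubR=(687,297,.072),cupR=(708,150,.046),rest=(152,343,.114),screwTL=(122,177,.016),screwBR=(492,410,.016))
for k,v in P.items(): P[k]=C(*v); print(k,np.round(P[k],4))
def ang(a,b): d=P[b]-P[a]; return np.degrees(np.arctan2(d[1],d[0]))
print("yaw base: left edge",ang("BL","TL"),"bottom",ang("BR","BL")-90,"fence",ang("fr","fl")-90)
print("mould yaw",ang("m2","m1"),ang("m3","m0"),ang("m1","m0")-90,ang("m2","m3")-90, "centre",np.mean([P["m%d"%i] for i in range(4)],0))
print("dims",np.linalg.norm(P["m0"]-P["m1"]),np.linalg.norm(P["m1"]-P["m2"]),np.linalg.norm(P["m0"]-P["m3"]))
print("grip",ang("head","gripEnd"),np.linalg.norm(P["head"]-P["gripEnd"]),"pin",ang("head","pin"),np.linalg.norm(P["head"]-P["pin"]))
# base fit
loc=dict(TL=(.065,.077),BL=(-.135,.077),BR=(-.135,-.207),head=(0,0),fl=(.04,-.08),fr=(.04,-.2))
from scipy.optimize import least_squares
def f(q): 
    c,s=np.cos(q[2]),np.sin(q[2]); R=np.array([[c,-s],[s,c]])
    return np.concatenate([q[:2]+R@np.array(v)-P[k] for k,v in loc.items()])
o=least_squares(f,[.5,0,0]); print("base",o.x,np.round(f(o.x),4))
E
```

```text
head [ 0.5913 -0.0333]
pin [ 0.658  -0.1133]
padEnd [ 0.6847 -0.1439]
gripEnd [0.415  0.0584]
gripStart [0.5066 0.0124]
fl [ 0.6331 -0.1164]
fr [ 0.6336 -0.2315]
m0 [ 0.5898 -0.1271]
m1 [ 0.5827 -0.2251]
m2 [ 0.5049 -0.2191]
m3 [ 0.512  -0.1204]
TL [0.6561 0.0445]
BL [0.4596 0.0424]
BR [ 0.4588 -0.2394]
tape [ 0.4501 -0.2716]
tubR [ 0.548 -0.345]
cupR [ 0.648  -0.3725]
rest [0.5265 0.0114]
screwTL [0.6422 0.0274]
screwBR [ 0.4743 -0.2239]
yaw base: left edge 0.6227150520094038 bottom -0.16739202227270766 fence 0.24779280330751874
mould yaw -4.3803504511388 -4.966770624008611 -4.15087548740091 -4.090475948786249 centre [ 0.54733613 -0.17293274]
dims 0.09819663264987102 0.07801324625909313 0.07812490089876453
grip 152.53058383670012 0.19878321263431994 pin -50.17885682729421 0.10409611027695131
base [ 0.59277079 -0.0333942   0.00306068] [ 0.0014 -0.0007 -0.0021  0.0008 -0.0004 -0.0014  0.0014 -0.0001 -0.0001
  0.0032 -0.0002 -0.0018]
```

>>> {"api": "servo_tool", "payload": {
  "deltas": [
    {"dx": 30,"dy": 35,"dz": -5,"rz": -0.06,"fingers": 0},
    {"dx": 30,"dy": 35,"dz": -5,"rz": -0.06,"fingers": 0},
    {"dx": 30,"dy": 35,"dz": -5,"rz": -0.06,"fingers": 0},
    {"dx": 30,"dy": 35,"dz": -5,"rz": -0.068,"fingers": 0},
    {"dx": 30,"dy": 35,"fingers": 0},
    {"dx": 30,"dy": 35,"fingers": 0},
    {"dx": 30,"dy": 35,"fingers": 0},
    {"dx": 30,"dy": 35,"fingers": 0}
  ]
}}

```text
invalid input at $.deltas[0]: expected keys dx, dy, dz, rx, ry, rz, fingers
```

>>> {"api": "servo_tool", "payload": {
  "deltas": [
    {"dx": 30,"dy": 35},
    {"dx": 30,"dy": 35},
    {"dx": 26,"dy": 34},
    {"dz": -40},
    {"dz": -40},
    {"dz": -40},
    {"dz": -30},
    {"dz": 0}
  ]
}}

```text
invalid input at $.deltas[0]: expected keys dx, dy, dz, rx, ry, rz, fingers
```

>>> {"api": "servo_tool", "payload": {
  "deltas": [
    {"dx": 30,"dy": 35,"dz": -5,"rx": 0,"ry": 0,"rz": -0.06,"fingers": 0},
    {"dx": 30,"dy": 35,"dz": -5,"rx": 0,"ry": 0,"rz": -0.06,"fingers": 0},
    {"dx": 30,"dy": 35,"dz": -5,"rx": 0,"ry": 0,"rz": -0.06,"fingers": 0},
    {"dx": 30,"dy": 35,"dz": -5,"rx": 0,"ry": 0,"rz": -0.068,"fingers": 0},
    {"dx": 30,"dy": 35,"dz": 0,"rx": 0,"ry": 0,"rz": 0,"fingers": 0},
    {"dx": 30,"dy": 35,"dz": 0,"rx": 0,"ry": 0,"rz": 0,"fingers": 0},
    {"dx": 30,"dy": 35,"dz": 0,"rx": 0,"ry": 0,"rz": 0,"fingers": 0},
    {"dx": 30,"dy": 35,"dz": 0,"rx": 0,"ry": 0,"rz": 0,"fingers": 0}
  ]
}}

```text
clock: 1.95
tcp_pos: [0.382, -0.276, 0.2842]
orientation: [0.0, 1.0, -0.0, 0.0]
wrist_force: [1.7, -1.3, 0.7]
finger_gap: 0.0428
```

>>> {"api": "servo_tool", "payload": {
  "deltas": [
    {"dx": 30,"dy": 35,"dz": 0,"rx": 0,"ry": 0,"rz": 0,"fingers": 0},
    {"dx": 30,"dy": 35,"dz": 0,"rx": 0,"ry": 0,"rz": 0,"fingers": 0},
    {"dx": 20,"dy": 30,"dz": 0,"rx": 0,"ry": 0,"rz": 0,"fingers": 0},
    {"dx": 0,"dy": 0,"dz": -40,"rx": 0,"ry": 0,"rz": 0,"fingers": 0},
    {"dx": 0,"dy": 0,"dz": -45,"rx": 0,"ry": 0,"rz": 0,"fingers": 0},
    {"dx": 0,"dy": 0,"dz": -45,"rx": 0,"ry": 0,"rz": 0,"fingers": 0},
    {"dx": 0,"dy": 0,"dz": -48,"rx": 0,"ry": 0,"rz": 0,"fingers": 0},
    {"dx": 0,"dy": 0,"dz": 0,"rx": 0,"ry": 0,"rz": 0,"fingers": 0}
  ]
}}

```text
clock: 2.75
tcp_pos: [0.457, -0.175, 0.1007]
orientation: [-0.003, 1.0, -0.0, -0.005]
wrist_force: [-0.8, -0.2, 1.2]
finger_gap: 0.0429
```

>>> {"api": "servo_tool", "payload": {
  "deltas": [
    {"dx": 12,"dy": 0,"dz": 0,"rx": 0,"ry": 0,"rz": 0,"fingers": 0},
    {"dx": 12,"dy": 0,"dz": 0,"rx": 0,"ry": 0,"rz": 0,"fingers": 0},
    {"dx": 8,"dy": 0,"dz": 0,"rx": 0,"ry": 0,"rz": 0,"fingers": 0},
    {"dx": 8,"dy": 0,"dz": 0,"rx": 0,"ry": 0,"rz": 0,"fingers": 0},
    {"dx": 8,"dy": 0,"dz": 0,"rx": 0,"ry": 0,"rz": 0,"fingers": 0},
    {"dx": 8,"dy": 0,"dz": 0,"rx": 0,"ry": 0,"rz": 0,"fingers": 0},
    {"dx": 8,"dy": 0,"dz": 0,"rx": 0,"ry": 0,"rz": 0,"fingers": 0},
    {"dx": 0,"dy": 0,"dz": 0,"rx": 0,"ry": 0,"rz": 0,"fingers": 0}
  ]
}}

```text
clock: 3.55
tcp_pos: [0.5263, -0.1775, 0.1069]
orientation: [0.0, 1.0, 0.0, 0.001]
wrist_force: [-0.7, 0.4, 2.4]
finger_gap: 0.0425
```

```bash
python3 - <<'E'
from h import *
s=env.get_state(); print(s["tcp_pos"],s["wrist_force"])
E
```

```text
[ 0.52630695 -0.17750191  0.10693415] [-0.68158015  0.36642941  2.37891267]
```

>>> {"api": "servo_tool", "payload": {
  "deltas": [
    {"dx": 4,"dy": 0,"dz": 0,"rx": 0,"ry": 0,"rz": 0,"fingers": 0},
    {"dx": 4,"dy": 0,"dz": 0,"rx": 0,"ry": 0,"rz": 0,"fingers": 0},
    {"dx": 3,"dy": 0,"dz": 0,"rx": 0,"ry": 0,"rz": 0,"fingers": 0}
  ]
}}

```text
clock: 3.85
tcp_pos: [0.5351, -0.1774, 0.1068]
orientation: [0.0, 1.0, -0.0, -0.001]
wrist_force: [-8.5, -0.6, 8.4]
finger_gap: 0.0426
```

```bash
python3 - <<'E'
from h import *
s=env.get_state(); print(s["tcp_pos"],s["wrist_force"])
for c in ["top","wrist"]:
    r=read_camera(c); cv2.imwrite(f"pics/{c}1.png",r["img"][:,:,::-1])
    for d in cut_out("mould",c)[:4]: print(c,round(d["confidence"],2),d["extent"])
a=cv2.imread("pics/top1.png")[180:300,360:480]; b=cv2.imread("pics/wrist1.png")
cv2.imwrite("pics/m1.png",np.hstack([cv2.resize(a,(400,400),interpolation=2),cv2.resize(b,(400,400))]))
E
```

```text
[ 0.53508599 -0.17737804  0.10682386] [-8.54456823 -0.60088229  8.40703963]
top 0.72 [452.8, 132.5, 511.3, 190.2]
top 0.68 [401.9, 236.2, 445.7, 274.4]
top 0.63 [254.2, 268.1, 309.1, 313.4]
wrist 0.95 [78.8, 22.0, 495.1, 326.8]
```

View pics/m1.png

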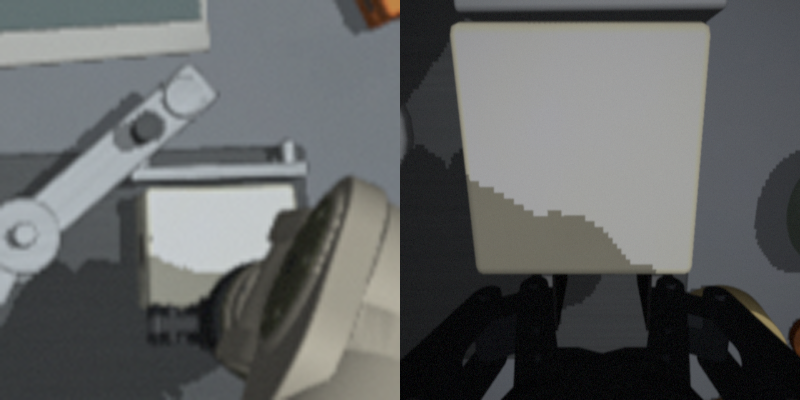

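The mould is square to the fence with only a small gap left, and its far top edge is near the fence in both views. I'll keep pushing gently.

>>> {"api": "servo_tool", "payload": {
  "deltas": [
    {"dx": 3,"dy": 0,"dz": 0,"rx": 0,"ry": 0,"rz": 0,"fingers": 0},
    {"dx": 3,"dy": 0,"dz": 0,"rx": 0,"ry": 0,"rz": 0,"fingers": 0}
  ]
}}

```text
clock: 4.25
tcp_pos: [0.5408, -0.1773, 0.1068]
orientation: [0.0, 1.0, -0.0, -0.001]
wrist_force: [-7.7, 0.8, 8.6]
finger_gap: 0.0426
```

>>> {"api": "servo_tool", "payload": {
  "deltas": [
    {"dx": 2,"dy": 0,"dz": 0,"rx": 0,"ry": 0,"rz": 0,"fingers": 0},
    {"dx": 2,"dy": 0,"dz": 0,"rx": 0,"ry": 0,"rz": 0,"fingers": 0}
  ]
}}

```text
clock: 4.45
tcp_pos: [0.5424, -0.1773, 0.1068]
orientation: [0.0, 1.0, -0.0, -0.004]
wrist_force: [-19.9, -2.7, 18.6]
finger_gap: 0.0426
```

>>> {"api": "servo_tool", "payload": {
  "deltas": [
    {"dx": -10,"dy": 0,"dz": 0,"rx": 0,"ry": 0,"rz": 0,"fingers": 0},
    {"dx": -30,"dy": 0,"dz": 0,"rx": 0,"ry": 0,"rz": 0,"fingers": 0},
    {"dx": 0,"dy": 0,"dz": 45,"rx": 0,"ry": 0,"rz": 0,"fingers": 1},
    {"dx": 0,"dy": 0,"dz": 45,"rx": 0,"ry": 0,"rz": 0,"fingers": 1},
    {"dx": 0,"dy": 0,"dz": 45,"rx": 0,"ry": 0,"rz": 0,"fingers": 1},
    {"dx": 0,"dy": 0,"dz": 45,"rx": 0,"ry": 0,"rz": 0,"fingers": 1},
    {"dx": 0,"dy": 0,"dz": 0,"rx": 0,"ry": 0,"rz": 0,"fingers": 1}
  ]
}}

```text
clock: 5.15
tcp_pos: [0.5091, -0.1787, 0.2934]
orientation: [0.003, 1.0, 0.0, 0.006]
wrist_force: [0.2, -0.4, -0.5]
finger_gap: -0.0
```

```bash
cat >> h.py <<'E'
from scipy.spatial.transform import Rotation as Ro
def wrist():
    s=env.get_state(); r=read_camera("wrist"); w,x,y,z=s["orientation"]
    T=np.eye(4); T[:3,:3]=Ro.from_quat([x,y,z,w]).as_matrix(); T[:3,3]=s["tcp_pos"]
    r["extrinsics"]=T@np.array(r["hand_eye"]); return r
E
python3 - <<'E'
from h import *
r=wrist(); cv2.imwrite("pics/w2.png",r["img"][:,:,::-1]); s=env.get_state(); print(s["tcp_pos"],s["finger_gap"])
for d in cut_out("mould","wrist")[:2]:
    m=d["region"].astype(np.uint8); c=max(cv2.findContours(m,0,1)[0],key=len); b=cv2.approxPolyDP(cv2.convexHull(c),8,True)[:,0]
    print(round(d["confidence"],2),d["extent"],[(p.tolist(),np.round(ray(r,*p,.075),4).tolist()) for p in b])
b=[-.2335,-.1135]
for n,p in dict(fl=(.633,-.1135,.055),fr=(.633,-.2335,.055),stud=(.593,-.0335,.149)).items(): print(n,proj(r,p))
cv2.imwrite("pics/w2.png",r["img"][:,:,::-1])
E
```

```text
[ 0.50817235 -0.17829442  0.29011977] 0.00021373405184322924
0.58 [232.8, 39.4, 381.4, 161.6] [([379, 44], [0.6302, -0.217]), ([374, 160], [0.5545, -0.2163]), ([240, 159], [0.5552, -0.1213]), ([236, 42], [0.6312, -0.1227])]
fl [228.62386291  45.03609252]
fr [398.4277068   45.28203912]
stud [33.49369431 94.53902261]
```

View pics/w2.png

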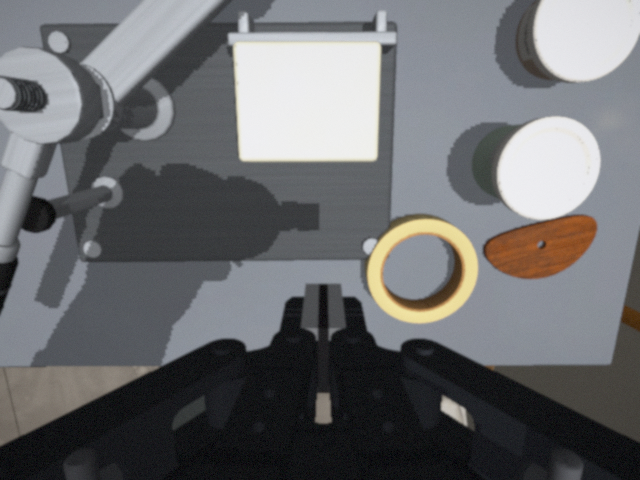

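>>> {"api": "servo_tool", "payload": {
  "deltas": [
    {"dx": 36,"dy": 18,"dz": 0,"rx": 0,"ry": 0,"rz": 0.07,"fingers": 1},
    {"dx": 36,"dy": 18,"dz": 0,"rx": 0,"ry": 0,"rz": 0.07,"fingers": 1},
    {"dx": 36,"dy": 18,"dz": 0,"rx": 0,"ry": 0,"rz": 0.07,"fingers": 1},
    {"dx": 36,"dy": 18,"dz": 0,"rx": 0,"ry": 0,"rz": 0.07,"fingers": 1},
    {"dx": 37,"dy": 19,"dz": 0,"rx": 0,"ry": 0,"rz": 0.07,"fingers": 1},
    {"dx": 0,"dy": 0,"dz": -10,"rx": 0,"ry": 0,"rz": 0,"fingers": 1},
    {"dx": 0,"dy": 0,"dz": 0,"rx": 0,"ry": 0,"rz": 0,"fingers": 1}
  ]
}}

```text
clock: 5.95
tcp_pos: [0.6864, -0.0854, 0.2711]
orientation: [-0.001, 0.985, 0.175, -0.003]
wrist_force: [0.6, -0.3, 0.8]
finger_gap: 0.0001
```

```bash
python3 - <<'E'
from h import *
s=env.get_state(); print(s["tcp_pos"],s["orientation"],s["wrist_force"],s["joint_pos"])
E
```

```text
[ 0.68643851 -0.08544639  0.2710985 ] [-0.00134204  0.98464711  0.17452437 -0.00308441] [ 0.56292099 -0.33182522  0.75978432] [-2.39740629e-01  5.64860557e-01  3.52477604e-01  1.36514076e+00
 -3.20727904e-05  2.55100472e+00]
```

>>> {"api": "servo_tool", "payload": {
  "deltas": [
    {"dx": 0,"dy": 0,"dz": -30,"rx": 0,"ry": 0,"rz": 0,"fingers": 1},
    {"dx": 0,"dy": 0,"dz": -30,"rx": 0,"ry": 0,"rz": 0,"fingers": 1},
    {"dx": 0,"dy": 0,"dz": -14,"rx": 0,"ry": 0,"rz": 0,"fingers": 1},
    {"dx": 0,"dy": 0,"dz": 0,"rx": 0,"ry": 0,"rz": 0,"fingers": 1}
  ]
}}

```text
clock: 6.35
tcp_pos: [0.6839, -0.0868, 0.1985]
orientation: [-0.001, 0.985, 0.173, -0.003]
wrist_force: [-0.1, -0.2, -0.1]
finger_gap: -0.0002
```

>>> {"api": "servo_tool", "payload": {
  "deltas": [
    {"dx": -5,"dy": -10,"dz": 0,"rx": 0,"ry": 0,"rz": 0,"fingers": 1},
    {"dx": -7,"dy": -10,"dz": 0,"rx": 0,"ry": 0,"rz": 0,"fingers": 1},
    {"dx": -8,"dy": -10,"dz": 0,"rx": 0,"ry": 0,"rz": 0,"fingers": 1},
    {"dx": -8,"dy": -4,"dz": 0,"rx": 0,"ry": 0,"rz": 0,"fingers": 1},
    {"dx": -8,"dy": -4,"dz": 0,"rx": 0,"ry": 0,"rz": 0,"fingers": 1},
    {"dx": -9,"dy": -3,"dz": 0,"rx": 0,"ry": 0,"rz": 0,"fingers": 1},
    {"dx": -8,"dy": -2,"dz": 0,"rx": 0,"ry": 0,"rz": 0,"fingers": 1},
    {"dx": 0,"dy": 0,"dz": 0,"rx": 0,"ry": 0,"rz": 0,"fingers": 1}
  ]
}}

```text
clock: 7.15
tcp_pos: [0.6324, -0.1294, 0.2019]
orientation: [-0.0, 0.985, 0.174, -0.001]
wrist_force: [0.1, 0.4, -0.6]
finger_gap: -0.0002
```

>>> {"api": "servo_tool", "payload": {
  "deltas": [
    {"dx": -6,"dy": -1,"dz": 0,"rx": 0,"ry": 0,"rz": 0,"fingers": 1},
    {"dx": -5,"dy": 0,"dz": 0,"rx": 0,"ry": 0,"rz": 0,"fingers": 1},
    {"dx": 0,"dy": 0,"dz": 0,"rx": 0,"ry": 0,"rz": 0,"fingers": 1}
  ]
}}

```text
clock: 7.45
tcp_pos: [0.6222, -0.1302, 0.2018]
orientation: [-0.0, 0.985, 0.174, -0.001]
wrist_force: [0.2, -0.1, -0.2]
finger_gap: 0.0005
```

>>> {"api": "servo_tool", "payload": {
  "deltas": [
    {"dx": -4,"dy": 0,"dz": -4,"rx": 0,"ry": 0,"rz": 0,"fingers": 1},
    {"dx": -4,"dy": 0,"dz": 0,"rx": 0,"ry": 0,"rz": 0,"fingers": 1},
    {"dx": -3,"dy": 0,"dz": 0,"rx": 0,"ry": 0,"rz": 0,"fingers": 1}
  ]
}}

```text
clock: 7.75
tcp_pos: [0.6119, -0.1304, 0.1976]
orientation: [-0.0, 0.985, 0.174, 0.0]
wrist_force: [8.1, -0.1, -2.6]
finger_gap: 0.0002
```

>>> {"api": "servo_tool", "payload": {
  "deltas": [
    {"dx": -2,"dy": 0,"dz": 0,"rx": 0,"ry": 0,"rz": 0,"fingers": 1},
    {"dx": -2,"dy": 0,"dz": 0,"rx": 0,"ry": 0,"rz": 0,"fingers": 1}
  ]
}}

```text
clock: 7.95
tcp_pos: [0.6111, -0.1304, 0.198]
orientation: [0.0, 0.985, 0.174, 0.004]
wrist_force: [15.5, 2.6, -9.6]
finger_gap: 0.0004
```

>>> {"api": "servo_tool", "payload": {
  "deltas": [
    {"dx": 12,"dy": 0,"dz": 0,"rx": 0,"ry": 0,"rz": 0,"fingers": 1},
    {"dx": 18,"dy": 0,"dz": 0,"rx": 0,"ry": 0,"rz": 0,"fingers": 1},
    {"dx": 0,"dy": 0,"dz": 45,"rx": 0,"ry": 0,"rz": 0.1,"fingers": 1},
    {"dx": 0,"dy": 0,"dz": 45,"rx": 0,"ry": 0,"rz": 0.1,"fingers": 1},
    {"dx": -35,"dy": 20,"dz": 5,"rx": 0,"ry": 0,"rz": 0.1,"fingers": 1},
    {"dx": -35,"dy": 20,"dz": 0,"rx": 0,"ry": 0,"rz": 0.1,"fingers": 1},
    {"dx": -35,"dy": 20,"dz": 0,"rx": 0,"ry": 0,"rz": 0.1,"fingers": 1},
    {"dx": -35,"dy": 20,"dz": 0,"rx": 0,"ry": 0,"rz": 0.1,"fingers": 1}
  ]
}}

```text
clock: 8.75
tcp_pos: [0.4961, -0.0498, 0.2928]
orientation: [-0.0, 0.888, 0.459, -0.0]
wrist_force: [0.6, 0.2, 0.8]
finger_gap: 0.0001
```

>>> {"api": "servo_tool", "payload": {
  "deltas": [
    {"dx": -35,"dy": 20,"dz": 0,"rx": 0,"ry": 0,"rz": 0.1,"fingers": 1},
    {"dx": -30,"dy": 15,"dz": 0,"rx": 0,"ry": 0,"rz": 0.05,"fingers": 1},
    {"dx": 0,"dy": 0,"dz": 0,"rx": 0,"ry": 0,"rz": 0,"fingers": 1}
  ]
}}

```text
clock: 9.05
tcp_pos: [0.4286, -0.0136, 0.2928]
orientation: [-0.001, 0.852, 0.524, -0.001]
wrist_force: [0.7, -0.1, -1.0]
finger_gap: -0.0003
```

```bash
python3 - <<'E'
from h import *
s=env.get_state(); print(s["tcp_pos"],s["orientation"],s["wrist_force"],s["joint_pos"])
r=read_camera("top"); a=r["img"][180:360,300:540,::-1]; b=wrist()["img"][:,:,::-1]
cv2.imwrite("pics/t3.png",np.hstack([cv2.resize(a,(480,360),interpolation=2),cv2.resize(b,(320,360))]))
E
```

```text
[ 0.42855786 -0.01360062  0.29284593] [-0.00116924  0.8519189   0.5236711  -0.00118183] [ 0.68080623 -0.06443452 -1.04105122] [-2.19420613e-01  3.70728633e-02 -3.18409983e-01  1.21863829e+00
  3.14751358e-05  1.81986135e+00]
```

View pics/t3.png

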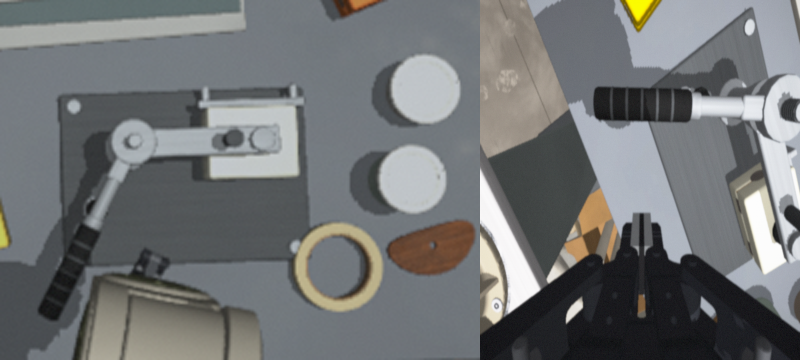

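The strap lies over the mould at its stop and the handle hasn't moved. I'll lower the tool behind the grip.

>>> {"api": "servo_tool", "payload": {
  "deltas": [
    {"dx": 0,"dy": 0,"dz": -40,"rx": 0,"ry": 0,"rz": 0,"fingers": 1},
    {"dx": 0,"dy": 0,"dz": -40,"rx": 0,"ry": 0,"rz": 0,"fingers": 1},
    {"dx": 0,"dy": 0,"dz": -30,"rx": 0,"ry": 0,"rz": 0,"fingers": 1},
    {"dx": 5,"dy": 9,"dz": 0,"rx": 0,"ry": 0,"rz": 0,"fingers": 1},
    {"dx": 5,"dy": 9,"dz": 0,"rx": 0,"ry": 0,"rz": 0,"fingers": 1},
    {"dx": 4,"dy": 7,"dz": 0,"rx": 0,"ry": 0,"rz": 0,"fingers": 1},
    {"dx": 0,"dy": 0,"dz": 0,"rx": 0,"ry": 0,"rz": 0,"fingers": 1}
  ]
}}

```text
clock: 9.85
tcp_pos: [0.4493, 0.0103, 0.1847]
orientation: [0.001, 0.852, 0.523, 0.002]
wrist_force: [0.2, 0.2, 0.7]
finger_gap: 0.0001
```

```bash
python3 - <<'E'
import numpy as np
c=np.array([592.5,-33.4]);R=152
p=lambda a:c+R*np.array([np.cos(np.radians(a)),np.sin(np.radians(a))])
a=163;q=p(a)
while a>95:
    n=p(a-1.5); print(round(a-1.5,1),np.round(n-q,1).tolist(),np.round(n,0).tolist(),end="; "); q=n;a-=1.5
E
```

```text
161.5 [1.2, 3.8] [448.0, 15.0]; 160.0 [1.3, 3.8] [450.0, 19.0]; 158.5 [1.4, 3.7] [451.0, 22.0]; 157.0 [1.5, 3.7] [453.0, 26.0]; 155.5 [1.6, 3.6] [454.0, 30.0]; 154.0 [1.7, 3.6] [456.0, 33.0]; 152.5 [1.8, 3.6] [458.0, 37.0]; 151.0 [1.9, 3.5] [460.0, 40.0]; 149.5 [2.0, 3.5] [462.0, 44.0]; 148.0 [2.1, 3.4] [464.0, 47.0]; 146.5 [2.2, 3.3] [466.0, 50.0]; 145.0 [2.2, 3.3] [468.0, 54.0]; 143.5 [2.3, 3.2] [470.0, 57.0]; 142.0 [2.4, 3.2] [473.0, 60.0]; 140.5 [2.5, 3.1] [475.0, 63.0]; 139.0 [2.6, 3.0] [478.0, 66.0]; 137.5 [2.6, 3.0] [480.0, 69.0]; 136.0 [2.7, 2.9] [483.0, 72.0]; 134.5 [2.8, 2.8] [486.0, 75.0]; 133.0 [2.9, 2.8] [489.0, 78.0]; 131.5 [2.9, 2.7] [492.0, 80.0]; 130.0 [3.0, 2.6] [495.0, 83.0]; 128.5 [3.1, 2.5] [498.0, 86.0]; 127.0 [3.1, 2.4] [501.0, 88.0]; 125.5 [3.2, 2.4] [504.0, 90.0]; 124.0 [3.3, 2.3] [508.0, 93.0]; 122.5 [3.3, 2.2] [511.0, 95.0]; 121.0 [3.4, 2.1] [514.0, 97.0]; 119.5 [3.4, 2.0] [518.0, 99.0]; 118.0 [3.5, 1.9] [521.0, 101.0]; 116.5 [3.5, 1.8] [525.0, 103.0]; 115.0 [3.6, 1.7] [528.0, 104.0]; 113.5 [3.6, 1.6] [532.0, 106.0]; 112.0 [3.7, 1.5] [536.0, 108.0]; 110.5 [3.7, 1.4] [539.0, 109.0]; 109.0 [3.7, 1.3] [543.0, 110.0]; 107.5 [3.8, 1.2] [547.0, 112.0]; 106.0 [3.8, 1.1] [551.0, 113.0]; 104.5 [3.8, 1.0] [554.0, 114.0]; 103.0 [3.9, 0.9] [558.0, 115.0]; 101.5 [3.9, 0.8] [562.0, 116.0]; 100.0 [3.9, 0.7] [566.0, 116.0]; 98.5 [3.9, 0.6] [570.0, 117.0]; 97.0 [3.9, 0.5] [574.0, 117.0]; 95.5 [4.0, 0.4] [578.0, 118.0]; 94.0 [4.0, 0.3] [582.0, 118.0];
```

>>> {"api": "servo_tool", "payload": {
  "deltas": [
    {"dx": 1,"dy": 4,"dz": 0,"rx": 0,"ry": 0,"rz": -0.026,"fingers": 1},
    {"dx": 1,"dy": 4,"dz": 0,"rx": 0,"ry": 0,"rz": -0.026,"fingers": 1},
    {"dx": 1,"dy": 4,"dz": 0,"rx": 0,"ry": 0,"rz": -0.026,"fingers": 1},
    {"dx": 1.5,"dy": 3.7,"dz": 0,"rx": 0,"ry": 0,"rz": -0.026,"fingers": 1},
    {"dx": 1.6,"dy": 3.6,"dz": 0,"rx": 0,"ry": 0,"rz": -0.026,"fingers": 1}
  ]
}}

```text
clock: 10.35
tcp_pos: [0.454, 0.0289, 0.1843]
orientation: [0.001, 0.885, 0.466, 0.001]
wrist_force: [-0.1, -0.3, 0.5]
finger_gap: -0.0001
```

>>> {"api": "servo_tool", "payload": {
  "deltas": [
    {"dx": 1.7,"dy": 3.6,"dz": 0,"rx": 0,"ry": 0,"rz": -0.026,"fingers": 1},
    {"dx": 1.8,"dy": 3.6,"dz": 0,"rx": 0,"ry": 0,"rz": -0.026,"fingers": 1},
    {"dx": 1.9,"dy": 3.5,"dz": 0,"rx": 0,"ry": 0,"rz": -0.026,"fingers": 1}
  ]
}}

```text
clock: 10.65
tcp_pos: [0.4588, 0.039, 0.1841]
orientation: [0.002, 0.902, 0.431, -0.0]
wrist_force: [-2.9, -6.0, -1.1]
finger_gap: 0.0002
```

>>> {"api": "servo_tool", "payload": {
  "deltas": [
    {"dx": 2,"dy": 3.5,"dz": 0,"rx": 0,"ry": 0,"rz": -0.026,"fingers": 1},
    {"dx": 2.1,"dy": 3.4,"dz": 0,"rx": 0,"ry": 0,"rz": -0.026,"fingers": 1}
  ]
}}

```text
clock: 10.85
tcp_pos: [0.4625, 0.0454, 0.1837]
orientation: [0.002, 0.913, 0.407, -0.001]
wrist_force: [-1.2, -6.6, -3.1]
finger_gap: 0.0002
```

>>> {"api": "servo_tool", "payload": {
  "deltas": [
    {"dx": 2.2,"dy": 3.3,"dz": 0,"rx": 0,"ry": 0,"rz": -0.026,"fingers": 1},
    {"dx": 2.2,"dy": 3.3,"dz": 0,"rx": 0,"ry": 0,"rz": -0.026,"fingers": 1},
    {"dx": 2.3,"dy": 3.2,"dz": 0,"rx": 0,"ry": 0,"rz": -0.026,"fingers": 1}
  ]
}}

```text
clock: 11.15
tcp_pos: [0.4685, 0.0551, 0.1831]
orientation: [0.002, 0.929, 0.371, -0.002]
wrist_force: [-2.0, -7.6, -4.6]
finger_gap: 0.0001
```

>>> {"api": "servo_tool", "payload": {
  "deltas": [
    {"dx": 2.4,"dy": 3.2,"dz": 0,"rx": 0,"ry": 0,"rz": -0.026,"fingers": 1},
    {"dx": 2.5,"dy": 3.1,"dz": 0,"rx": 0,"ry": 0,"rz": -0.026,"fingers": 1},
    {"dx": 2.6,"dy": 3.0,"dz": 0,"rx": 0,"ry": 0,"rz": -0.026,"fingers": 1}
  ]
}}

```text
clock: 11.45
tcp_pos: [0.4755, 0.0645, 0.1828]
orientation: [0.001, 0.942, 0.334, -0.002]
wrist_force: [-4.2, -5.3, -4.2]
finger_gap: 0.0
```

>>> {"api": "servo_tool", "payload": {
  "deltas": [
    {"dx": 2.6,"dy": 3.0,"dz": 0,"rx": 0,"ry": 0,"rz": -0.026,"fingers": 1},
    {"dx": 2.7,"dy": 2.9,"dz": 0,"rx": 0,"ry": 0,"rz": -0.026,"fingers": 1}
  ]
}}

```text
clock: 11.65
tcp_pos: [0.4805, 0.0705, 0.1826]
orientation: [0.001, 0.951, 0.31, -0.002]
wrist_force: [-3.8, -5.6, -4.4]
finger_gap: 0.0002
```

>>> {"api": "servo_tool", "payload": {
  "deltas": [
    {"dx": 2.8,"dy": 2.8,"dz": 0,"rx": 0,"ry": 0,"rz": -0.026,"fingers": 1},
    {"dx": 2.9,"dy": 2.8,"dz": 0,"rx": 0,"ry": 0,"rz": -0.026,"fingers": 1}
  ]
}}

```text
clock: 11.85
tcp_pos: [0.4859, 0.0762, 0.1825]
orientation: [0.001, 0.958, 0.285, -0.003]
wrist_force: [-5.1, -4.9, -5.0]
finger_gap: 0.0
```

>>> {"api": "servo_tool", "payload": {
  "deltas": [
    {"dx": 2.9,"dy": 2.7,"dz": 0,"rx": 0,"ry": 0,"rz": -0.026,"fingers": 1},
    {"dx": 3.0,"dy": 2.6,"dz": 0,"rx": 0,"ry": 0,"rz": -0.026,"fingers": 1}
  ]
}}

```text
clock: 12.05
tcp_pos: [0.4915, 0.0815, 0.1824]
orientation: [0.001, 0.966, 0.26, -0.003]
wrist_force: [-4.6, -5.4, -4.8]
finger_gap: -0.0002
```

>>> {"api": "servo_tool", "payload": {
  "deltas": [
    {"dx": 3.1,"dy": 2.5,"dz": 0,"rx": 0,"ry": 0,"rz": -0.026,"fingers": 1}
  ]
}}

```text
clock: 12.15
tcp_pos: [0.4944, 0.084, 0.1822]
orientation: [0.001, 0.969, 0.248, -0.003]
wrist_force: [-5.6, -5.3, -4.8]
finger_gap: 0.0001
```

>>> {"api": "servo_tool", "payload": {
  "deltas": [
    {"dx": 3.1,"dy": 2.4,"dz": 0,"rx": 0,"ry": 0,"rz": -0.026,"fingers": 1}
  ]
}}

```text
clock: 12.25
tcp_pos: [0.4973, 0.0864, 0.1821]
orientation: [0.001, 0.972, 0.235, -0.003]
wrist_force: [-6.2, -4.6, -5.1]
finger_gap: -0.0001
```

>>> {"api": "servo_tool", "payload": {
  "deltas": [
    {"dx": 3.2,"dy": 2.4,"dz": 0,"rx": 0,"ry": 0,"rz": -0.026,"fingers": 1}
  ]
}}

```text
clock: 12.35
tcp_pos: [0.5004, 0.0888, 0.182]
orientation: [0.001, 0.975, 0.222, -0.004]
wrist_force: [-5.7, -5.2, -5.2]
finger_gap: -0.0003
```

>>> {"api": "servo_tool", "payload": {
  "deltas": [
    {"dx": 3.3,"dy": 2.3,"dz": 0,"rx": 0,"ry": 0,"rz": -0.026,"fingers": 1}
  ]
}}

```text
clock: 12.45
tcp_pos: [0.5035, 0.0911, 0.1819]
orientation: [0.001, 0.978, 0.21, -0.004]
wrist_force: [-7.1, -5.6, -5.2]
finger_gap: -0.0001
```

>>> {"api": "servo_tool", "payload": {
  "deltas": [
    {"dx": 3.3,"dy": 2.2,"dz": 0,"rx": 0,"ry": 0,"rz": -0.026,"fingers": 1}
  ]
}}

```text
clock: 12.55
tcp_pos: [0.5066, 0.0933, 0.1818]
orientation: [0.001, 0.98, 0.197, -0.004]
wrist_force: [-6.5, -4.8, -4.5]
finger_gap: 0.0003
```

>>> {"api": "servo_tool", "payload": {
  "deltas": [
    {"dx": 3.4,"dy": 2.1,"dz": 0,"rx": 0,"ry": 0,"rz": -0.026,"fingers": 1}
  ]
}}

```text
clock: 12.65
tcp_pos: [0.5099, 0.0954, 0.1817]
orientation: [0.001, 0.983, 0.184, -0.004]
wrist_force: [-6.7, -4.8, -6.0]
finger_gap: 0.0004
```

>>> {"api": "servo_tool", "payload": {
  "deltas": [
    {"dx": 3.4,"dy": 2.0,"dz": 0,"rx": 0,"ry": 0,"rz": -0.026,"fingers": 1}
  ]
}}

```text
clock: 12.75
tcp_pos: [0.5131, 0.0974, 0.1816]
orientation: [0.001, 0.985, 0.171, -0.004]
wrist_force: [-6.7, -4.0, -6.3]
finger_gap: -0.0004
```

>>> {"api": "servo_tool", "payload": {
  "deltas": [
    {"dx": 3.5,"dy": 1.9,"dz": 0,"rx": 0,"ry": 0,"rz": -0.026,"fingers": 1}
  ]
}}

```text
clock: 12.85
tcp_pos: [0.5164, 0.0994, 0.1815]
orientation: [0.001, 0.987, 0.159, -0.005]
wrist_force: [-7.4, -3.2, -5.6]
finger_gap: -0.0
```

>>> {"api": "servo_tool", "payload": {
  "deltas": [
    {"dx": 3.5,"dy": 1.8,"dz": 0,"rx": 0,"ry": 0,"rz": -0.026,"fingers": 1}
  ]
}}

```text
clock: 12.95
tcp_pos: [0.5197, 0.1012, 0.1813]
orientation: [0.001, 0.989, 0.146, -0.005]
wrist_force: [-8.7, -4.1, -6.2]
finger_gap: -0.0003
```

>>> {"api": "servo_tool", "payload": {
  "deltas": [
    {"dx": 3.6,"dy": 1.7,"dz": 0,"rx": 0,"ry": 0,"rz": -0.026,"fingers": 1}
  ]
}}

```text
clock: 13.05
tcp_pos: [0.5231, 0.1029, 0.1812]
orientation: [0.001, 0.991, 0.133, -0.005]
wrist_force: [-7.8, -3.6, -5.7]
finger_gap: 0.0001
```

>>> {"api": "servo_tool", "payload": {
  "deltas": [
    {"dx": 3.6,"dy": 1.6,"dz": 0,"rx": 0,"ry": 0,"rz": -0.026,"fingers": 1}
  ]
}}

```text
clock: 13.15
tcp_pos: [0.5265, 0.1046, 0.1811]
orientation: [0.001, 0.993, 0.12, -0.005]
wrist_force: [-8.6, -4.2, -6.0]
finger_gap: -0.0003
```

>>> {"api": "servo_tool", "payload": {
  "deltas": [
    {"dx": 3.7,"dy": 1.5,"dz": 0,"rx": 0,"ry": 0,"rz": -0.026,"fingers": 1}
  ]
}}

```text
clock: 13.25
tcp_pos: [0.53, 0.1061, 0.181]
orientation: [0.001, 0.994, 0.107, -0.006]
wrist_force: [-9.4, -3.5, -7.1]
finger_gap: 0.0
```

>>> {"api": "servo_tool", "payload": {
  "deltas": [
    {"dx": 3.7,"dy": 1.4,"dz": 0,"rx": 0,"ry": 0,"rz": -0.026,"fingers": 1}
  ]
}}

```text
clock: 13.35
tcp_pos: [0.5335, 0.1076, 0.1809]
orientation: [0.001, 0.996, 0.094, -0.006]
wrist_force: [-9.2, -1.9, -7.1]
finger_gap: -0.0002
```

>>> {"api": "servo_tool", "payload": {
  "deltas": [
    {"dx": 3.7,"dy": 1.3,"dz": 0,"rx": 0,"ry": 0,"rz": -0.026,"fingers": 1}
  ]
}}

```text
clock: 13.45
tcp_pos: [0.5371, 0.109, 0.1808]
orientation: [0.001, 0.997, 0.081, -0.006]
wrist_force: [-9.6, -1.9, -7.9]
finger_gap: -0.0004
```

>>> {"api": "servo_tool", "payload": {
  "deltas": [
    {"dx": 3.8,"dy": 1.2,"dz": 0,"rx": 0,"ry": 0,"rz": -0.026,"fingers": 1}
  ]
}}

```text
clock: 13.55
tcp_pos: [0.5407, 0.1102, 0.1806]
orientation: [0.001, 0.998, 0.068, -0.006]
wrist_force: [-9.9, -1.5, -7.5]
finger_gap: 0.0004
```

>>> {"api": "servo_tool", "payload": {
  "deltas": [
    {"dx": 3.8,"dy": 1.1,"dz": 0,"rx": 0,"ry": 0,"rz": -0.026,"fingers": 1}
  ]
}}

```text
clock: 13.65
tcp_pos: [0.5444, 0.1115, 0.1806]
orientation: [0.001, 0.998, 0.056, -0.006]
wrist_force: [-9.7, -1.7, -7.0]
finger_gap: -0.0002
```

>>> {"api": "servo_tool", "payload": {
  "deltas": [
    {"dx": 3.8,"dy": 1.0,"dz": 0,"rx": 0,"ry": 0,"rz": -0.02,"fingers": 1}
  ]
}}

```text
clock: 13.75
tcp_pos: [0.5484, 0.1126, 0.1807]
orientation: [0.0, 0.999, 0.046, -0.006]
wrist_force: [-9.5, -0.8, -5.9]
finger_gap: 0.0004
```

```bash
python3 - <<'E'
from h import *
s=env.get_state(); print(s["tcp_pos"],s["orientation"],s["wrist_force"],s["joint_pos"])
E
```

```text
[0.54844072 0.11261639 0.18067884] [ 4.45553644e-04  9.98938431e-01  4.56796782e-02 -5.93128600e-03] [-9.54415045 -0.82873815 -5.92094677] [ 5.94455088e-02  3.58370589e-01 -2.00549350e-01  1.02375016e+00
 -7.27915455e-04  3.10964971e+00]
```

>>> {"api": "servo_tool", "payload": {
  "deltas": [
    {"dx": 3.8,"dy": 0.9,"dz": 0,"rx": 0,"ry": 0,"rz": 0.02,"fingers": 1}
  ]
}}

```text
clock: 13.85
tcp_pos: [0.5528, 0.1135, 0.181]
orientation: [0.001, 0.998, 0.056, -0.005]
wrist_force: [-7.2, -2.5, -5.7]
finger_gap: 0.0
```

>>> {"api": "servo_tool", "payload": {
  "deltas": [
    {"dx": 3.9,"dy": 0.8,"dz": 0,"rx": 0,"ry": 0,"rz": 0.02,"fingers": 1}
  ]
}}

```text
clock: 13.95
tcp_pos: [0.5573, 0.1143, 0.1813]
orientation: [0.0, 0.998, 0.066, -0.005]
wrist_force: [-5.6, -0.9, -4.9]
finger_gap: -0.0002
```

>>> {"api": "servo_tool", "payload": {
  "deltas": [
    {"dx": 3.9,"dy": 0.7,"dz": 0,"rx": 0,"ry": 0,"rz": 0.01,"fingers": 1}
  ]
}}

```text
clock: 14.05
tcp_pos: [0.5609, 0.1149, 0.1814]
orientation: [0.001, 0.997, 0.071, -0.005]
wrist_force: [-10.8, -2.3, -5.5]
finger_gap: 0.0001
```

>>> {"api": "servo_tool", "payload": {
  "deltas": [
    {"dx": 3.9,"dy": 0.6,"dz": 0,"rx": 0,"ry": 0,"rz": 0.01,"fingers": 1}
  ]
}}

```text
clock: 14.15
tcp_pos: [0.564, 0.1153, 0.1811]
orientation: [0.001, 0.997, 0.076, -0.006]
wrist_force: [-10.4, -4.2, -4.7]
finger_gap: -0.0002
```

The force sat near 10 N, dropped to 5.7 N, then rose to 11 N at the stop, so the wrench has clicked. I'll back off now.

>>> {"api": "servo_tool", "payload": {
  "deltas": [
    {"dx": -8,"dy": 0,"dz": 0,"rx": 0,"ry": 0,"rz": 0,"fingers": 1},
    {"dx": -12,"dy": -1,"dz": 0,"rx": 0,"ry": 0,"rz": 0,"fingers": 1},
    {"dx": -20,"dy": -2,"dz": 0,"rx": 0,"ry": 0,"rz": 0.05,"fingers": 1},
    {"dx": 0,"dy": 0,"dz": 40,"rx": 0,"ry": 0,"rz": 0.05,"fingers": 1},
    {"dx": 0,"dy": 0,"dz": 45,"rx": 0,"ry": 0,"rz": 0,"fingers": 1},
    {"dx": 0,"dy": 0,"dz": 0,"rx": 0,"ry": 0,"rz": 0,"fingers": 1}
  ]
}}

```text
clock: 14.75
tcp_pos: [0.5317, 0.1131, 0.2755]
orientation: [0.001, 0.992, 0.126, 0.006]
wrist_force: [0.8, -0.4, -0.7]
finger_gap: 0.0001
```

```bash
python3 - <<'E'
from h import *
s=env.get_state(); print(s["tcp_pos"],s["orientation"],s["wrist_force"],s["joint_pos"])
r=read_camera("top"); b=wrist()["img"][:,:,::-1]; a=r["img"][150:330,270:510,::-1]
cv2.imwrite("pics/t4.png",np.hstack([cv2.resize(a,(480,360),interpolation=2),cv2.resize(b,(320,360))]))
E
```

```text
[0.53172795 0.11314506 0.27549882] [5.39195982e-04 9.92036433e-01 1.25794276e-01 6.26299839e-03] [ 0.82139391 -0.36282149 -0.70494164] [ 6.20820393e-02  2.53640098e-01 -1.04673774e-01  1.19991304e+00
 -2.74447570e-04  2.95141110e+00]
```

View pics/t4.png

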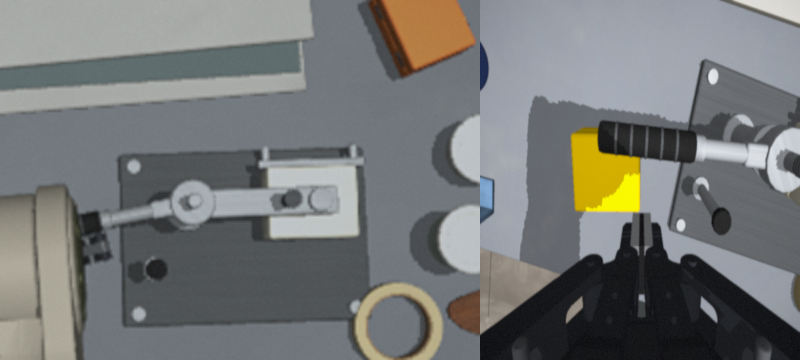

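The handle has sprung straight at about 99° and the strap and mould are in place. I'll cross over to its far side.

>>> {"api": "servo_tool", "payload": {
  "deltas": [
    {"dx": 35,"dy": 0,"dz": 0,"rx": 0,"ry": 0,"rz": 0,"fingers": 1},
    {"dx": 35,"dy": 0,"dz": 0,"rx": 0,"ry": 0,"rz": 0,"fingers": 1},
    {"dx": 30,"dy": 3,"dz": 0,"rx": 0,"ry": 0,"rz": 0,"fingers": 1},
    {"dx": 0,"dy": 0,"dz": 0,"rx": 0,"ry": 0,"rz": 0,"fingers": 1},
    {"dx": 0,"dy": 0,"dz": -35,"rx": 0,"ry": 0,"rz": 0,"fingers": 1},
    {"dx": 0,"dy": 0,"dz": -35,"rx": 0,"ry": 0,"rz": 0,"fingers": 1},
    {"dx": 0,"dy": 0,"dz": -21,"rx": 0,"ry": 0,"rz": 0,"fingers": 1},
    {"dx": 0,"dy": 0,"dz": 0,"rx": 0,"ry": 0,"rz": 0,"fingers": 1}
  ]
}}

```text
clock: 15.65
tcp_pos: [0.6253, 0.1156, 0.1724]
orientation: [-0.0, 0.992, 0.126, -0.005]
wrist_force: [-0.3, -0.6, 0.2]
finger_gap: 0.0001
```

```bash
python3 - <<'E'
import numpy as np
c=np.array([592.5,-33.4]);R=152
p=lambda a:c+R*np.array([np.cos(np.radians(a)),np.sin(np.radians(a))])
for k in range(18):
    a=75+k*4; print(a,np.round(p(a),0).tolist(),np.round(p(a+4)-p(a),1).tolist())
E
```

```text
75 [632.0, 113.0] [-10.3, 2.4]
79 [622.0, 116.0] [-10.5, 1.7]
83 [611.0, 117.0] [-10.6, 0.9]
87 [600.0, 118.0] [-10.6, 0.2]
91 [590.0, 119.0] [-10.6, -0.6]
95 [579.0, 118.0] [-10.5, -1.3]
99 [569.0, 117.0] [-10.4, -2.0]
103 [558.0, 115.0] [-10.2, -2.7]
107 [548.0, 112.0] [-10.0, -3.5]
111 [538.0, 109.0] [-9.8, -4.1]
115 [528.0, 104.0] [-9.5, -4.8]
119 [519.0, 100.0] [-9.1, -5.5]
123 [510.0, 94.0] [-8.7, -6.1]
127 [501.0, 88.0] [-8.2, -6.7]
131 [493.0, 81.0] [-7.8, -7.2]
135 [485.0, 74.0] [-7.2, -7.8]
139 [478.0, 66.0] [-6.7, -8.2]
143 [471.0, 58.0] [-6.1, -8.7]
```

>>> {"api": "servo_tool", "payload": {
  "deltas": [
    {"dx": -10,"dy": 2,"dz": 4,"rx": 0,"ry": 0,"rz": 0,"fingers": 1},
    {"dx": -10.5,"dy": 1,"dz": 0,"rx": 0,"ry": 0,"rz": 0.03,"fingers": 1},
    {"dx": -10.5,"dy": 0,"dz": 0,"rx": 0,"ry": 0,"rz": 0.06,"fingers": 1},
    {"dx": -10.5,"dy": -0.5,"dz": 0,"rx": 0,"ry": 0,"rz": 0.06,"fingers": 1},
    {"dx": -10.5,"dy": -1.3,"dz": 0,"rx": 0,"ry": 0,"rz": 0.06,"fingers": 1},
    {"dx": -10.4,"dy": -2,"dz": 0,"rx": 0,"ry": 0,"rz": 0.06,"fingers": 1},
    {"dx": -10.2,"dy": -2.7,"dz": 0,"rx": 0,"ry": 0,"rz": 0.06,"fingers": 1}
  ]
}}

```text
clock: 16.35
tcp_pos: [0.5558, 0.1127, 0.1833]
orientation: [0.0, 0.957, 0.289, 0.002]
wrist_force: [0.8, 1.0, 0.1]
finger_gap: 0.0002
```

>>> {"api": "servo_tool", "payload": {
  "deltas": [
    {"dx": -10,"dy": -3.5,"dz": 0,"rx": 0,"ry": 0,"rz": 0.06,"fingers": 1},
    {"dx": -9.8,"dy": -4.1,"dz": 0,"rx": 0,"ry": 0,"rz": 0.06,"fingers": 1},
    {"dx": -9.5,"dy": -4.8,"dz": 0,"rx": 0,"ry": 0,"rz": 0.06,"fingers": 1},
    {"dx": -9.1,"dy": -5.5,"dz": 0,"rx": 0,"ry": 0,"rz": 0.06,"fingers": 1},
    {"dx": -6,"dy": -4,"dz": 0,"rx": 0,"ry": 0,"rz": 0.06,"fingers": 1},
    {"dx": 0,"dy": 0,"dz": 0,"rx": 0,"ry": 0,"rz": 0,"fingers": 1}
  ]
}}

```text
clock: 16.95
tcp_pos: [0.5109, 0.0903, 0.1829]
orientation: [0.001, 0.904, 0.427, 0.001]
wrist_force: [0.0, -0.6, 0.9]
finger_gap: -0.0
```

>>> {"api": "servo_tool", "payload": {
  "deltas": [
    {"dx": -6,"dy": -3,"dz": 0,"rx": 0,"ry": 0,"rz": 0.03,"fingers": 1},
    {"dx": -6,"dy": -3.5,"dz": 0,"rx": 0,"ry": 0,"rz": 0.03,"fingers": 1},
    {"dx": -6,"dy": -4,"dz": 0,"rx": 0,"ry": 0,"rz": 0.03,"fingers": 1},
    {"dx": -5,"dy": -4,"dz": 0,"rx": 0,"ry": 0,"rz": 0.03,"fingers": 1},
    {"dx": -4,"dy": -4,"dz": 0,"rx": 0,"ry": 0,"rz": 0.03,"fingers": 1},
    {"dx": -4,"dy": -4,"dz": 0,"rx": 0,"ry": 0,"rz": 0.02,"fingers": 1},
    {"dx": -3,"dy": -3,"dz": 0,"rx": 0,"ry": 0,"rz": 0,"fingers": 1},
    {"dx": -2,"dy": -2,"dz": 0,"rx": 0,"ry": 0,"rz": 0,"fingers": 1}
  ]
}}

```text
clock: 17.75
tcp_pos: [0.4757, 0.0627, 0.1814]
orientation: [0.0, 0.865, 0.502, 0.0]
wrist_force: [0.7, -0.0, -0.1]
finger_gap: 0.0002
```

>>> {"api": "servo_tool", "payload": {
  "deltas": [
    {"dx": 0,"dy": 0,"dz": 0,"rx": 0,"ry": 0,"rz": 0,"fingers": 1},
    {"dx": 6,"dy": 11,"dz": 0,"rx": 0,"ry": 0,"rz": 0,"fingers": 1},
    {"dx": 9,"dy": 16,"dz": 0,"rx": 0,"ry": 0,"rz": 0,"fingers": 1},
    {"dx": 0,"dy": 0,"dz": 40,"rx": 0,"ry": 0,"rz": 0,"fingers": 1},
    {"dx": 0,"dy": 0,"dz": 45,"rx": 0,"ry": 0,"rz": 0,"fingers": 1},
    {"dx": 10,"dy": 45,"dz": 10,"rx": 0,"ry": 0,"rz": 0,"fingers": 1},
    {"dx": 0,"dy": 45,"dz": 0,"rx": 0,"ry": 0,"rz": 0,"fingers": 1},
    {"dx": 0,"dy": 0,"dz": 0,"rx": 0,"ry": 0,"rz": 0,"fingers": 1}
  ]
}}

```text
clock: 18.55
tcp_pos: [0.5013, 0.1848, 0.2765]
orientation: [-0.0, 0.864, 0.504, 0.001]
wrist_force: [0.3, -0.1, -0.2]
finger_gap: 0.0001
```

```bash
python3 - <<'E'
from h import *
s=env.get_state(); print(s["tcp_pos"],s["orientation"],s["wrist_force"],s["joint_pos"])
r=read_camera("top"); a=r["img"][180:360,300:540,::-1]; cv2.imwrite("pics/t5.png",cv2.resize(a,None,fx=3.33,fy=3.33,interpolation=2))
for p in [(.5237,.0065,.114),(.5925,-.0334,.135)]: print((proj(r,p)-[300,180])*3.33)
E
```

```text
[0.50126637 0.18482272 0.27648072] [-4.82355294e-04  8.63533783e-01  5.04288994e-01  1.33540656e-03] [ 0.31684661 -0.09432906 -0.19061152] [ 2.02176638e-01  2.42399400e-01 -1.16959383e-01  1.20921703e+00
  1.77009314e-03  2.28665328e+00]
[158.76701357 346.22791061]
[219.78492238 235.41125729]
```

View pics/t5.png

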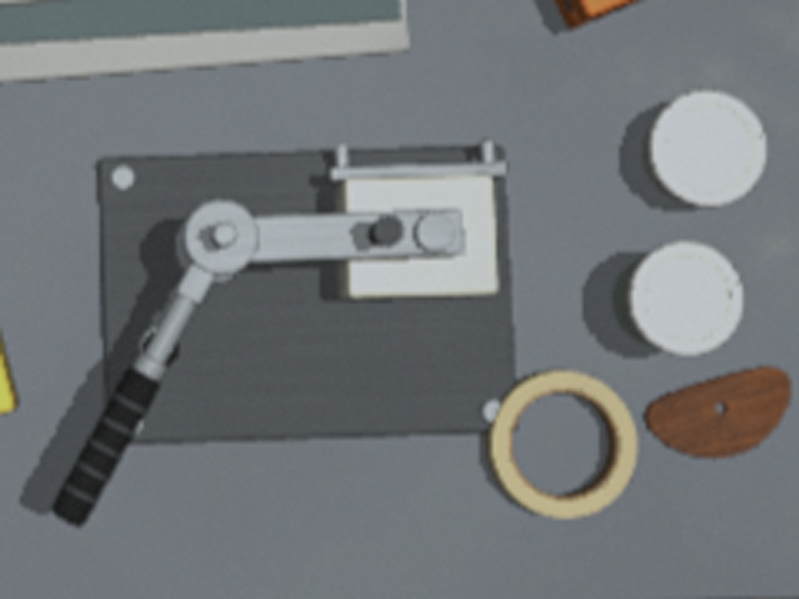

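The shaft passes over the rest post at about (159,346). The mould is flush with the fence, the strap is at its stop, the tubs haven't moved and the robot is clear.

```bash
python3 -c "
from workcell import job; print(job.hand_in())"
```

```text
the job is handed in; nothing more can be done
None
```

I carried out all the steps and handed the job in after about 19 s of robot time. No verdict was reported, and I had no way to read the pad force or the joint angles directly.

- **Mould:** I pushed it square against the fence with two fingers until the force rose to 20 N. The wrist camera put its far face within about 2 mm of the fence, about 4 mm off centre and square to within about 1°.
- **Strap:** I swung it to its stop, where the force rose to 15 N. The pictures show it straight over the mould.
- **Wrench:** The push force climbed to about 10 N, dropped to about 5.7 N, then rose to about 11 N at the stop, which is the click. I pushed about 3 mm past that point, then backed off, and the handle sprang straight.
- **Handle:** I swung it back counter-clockwise. The final top picture shows the shaft over the rest post.
- **Final picture:** The mould is against the fence, the strap is at its stop, and the right-hand tub and cup are where they were. The left tub was outside this cropped picture, but the arm never went near it. The robot was clear of everything.

None of these checks failed or disagreed. The 26–43 N clamping force is only inferred from how the click felt.

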